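# Shut and bolt the whetstone case

## Task

Swing the open lid of the wooden whetstone case down, then press it down against its spring buffers to the right height and push the sliding bolt across until its tip is fully home in the keeper, so that the lid stays bolted. Feel your way: do not ram the bolt against the keeper. Leave the stone in the case and the small things lying round the case where they are.

Things in the scene. Friction and masses are not known exactly. Their poses are not given: they have to be found in the camera images.
- case: Fixed wooden case, 150 x 280 mm. Origin: centre of its underside; x points to its back (hinge side), y to its left, z up. Left part (y -30 to +140 mm): compartment under the hinged lid, rim at z = 55 mm. Right part (y -33 to -140 mm): fixed deck, top at z = 65 mm, which carries the keeper.
- lid_hinge (a point): Point of the hinge line, which runs along the case's y at x = +68 mm, z = 55 mm of the case (this point at y = 0). The lid's underside starts here; the lid is 10 mm thick and reaches 148 mm from this line.
- lid (a joint): Hinge of the lid, rad: 0 is down on the rim, grows as it opens (starts 0.6 to 0.95). Stiff hinge (0.26 N m of friction): it stays where it is left until, about 0.19 rad from shut, it meets two spring buffers inside the front wall, which push up with 450 N/m together (about 10 N near shut); unbolted and let go it rises to about 0.1 rad.
- lid_front (a point): Point on the lid's top face near its front left corner, 135 mm from the hinge line, at y = +118 mm of the case. The top is bare here (y +95 to +140 mm): a place to push the lid down. The bolt's plate covers y -30 to +94 mm.
- bolt (a joint): Slide of the steel bolt on the lid, m: 0 fully drawn back (to the case's left), grows as it goes to the case's right (-y) towards the keeper; starts 0 to 0.007. At 0.012 the tip reaches the keeper's mouth, at 0.042 it meets the back of the pocket and is fully home. Friction about 2 N, stays where it is left.
- bolt_tip (a point): Middle of the flat end of the 10 x 10 mm square bolt bar, which lies along the case's y, 118 mm from the hinge line and 16 mm above the lid's top face (26 mm above its underside). Two guide straps on the lid, at y -19 and +82 mm of the case, reach 25 mm above the lid's top.
- bolt_grip (a point): Middle of the top face of the bolt's upright grip, a flat-sided steel tab 12 mm thick along the slide, 22 mm across, 32 mm tall, on a 10 mm neck; its flat sides face along the slide (a pinch closing along the case's y holds it). This point is 69 mm above the lid's underside, square to it, 118 mm from the hinge line, at y = +55 mm of the case less the bolt's slide.
- keeper: Steel keeper on the deck. Origin: on the deck's top, below the middle of the mouth of its 30 mm deep pocket, in line with the bolt. The pocket's block is clamped on a slotted post: the mouth's middle is 17 to 33 mm above this origin, varies and is NOT measured. Lower the lid and feel for it.
- keeper_foot (a point): Same place as the keeper's origin. The mouth is 12.4 mm high, 18 mm wide, with no lead-in: the tip enters within about 1.2 mm of the right height, else its flat end stops on the keeper's face plate. The fitting lid angle is 0.01 to 0.15 rad (bolt 1 to 17 mm above its height with the lid at 0). Once in, the bolt holds the lid down.
- green_stone: Green whetstone 46 x 108 x 22 mm lying on the floor of the case; stays there. Origin: centre of its underside.
- stone_grey: Small grey whetstone 40 x 100 x 18 mm lying on the table left of the case; leave it alone. Origin: centre of its underside.
- marker_2: White felt marker 124 mm long, 14 mm thick, lying on the table right of the case; leave it alone.
- handle_blank_b: Pale wooden handle blank 23 x 118 x 19 mm lying behind the case; leave it alone.

How it is judged:
By the outcome, as a careful person would: the job done as asked, in the order asked, and still so for the second after the job is handed in, with the robot touching nothing.
It also fails if it takes over 67 s, if anything falls off the work surface, if the arm or the gripper's body presses on something with over 40 N, if the wrist force passes 120 N, or if a joint passes its speed limit or range.

## Robot

A 6-joint arm with a two-finger parallel gripper is mounted at the origin on a cart in front of the work surface, level with it; the furniture and walls round the work are solid. World frame = base frame: x ahead of the robot, y to its left, z up, the work surface at z = 0. Lengths are in m, angles in rad, forces in N, time in s.
With the tool pointing down it reaches from about 0.375 to 0.75 m from the base axis. Payload 9 kg.
Tool frame: the origin (TCP) lies on the centre line of the jaws, within the pads' length; the fingertips stand 14 mm ahead of it and the grasp point (between the pads) lies 5 mm behind it (nose_length is the distance from the TCP to the fingertips, in m); x points along the fingers, y is the direction in which the jaws open and shut, and the axes are right-handed (so a half turn about x gives the same grasp; the last joint's range is limited). The gripper opens to 85 mm and grips with 20 to 120 N. Pads are 22 mm wide; open, the fingers measure 114 mm over their backs; the gripper's body (76 mm by 85 mm) begins 54 mm behind the grasp point. The pads swing forward as they close: fully open they stand 13 mm farther back than shut.
Start: joints at [-1.549, 0.104, 0.097, 1.564, 0, 1.353], TCP at [0.143, -0.583, 0.245] pointing down, gripper open.
Joint ranges: [-2.99, 2.99], [-0.84, 1.86], [-1.1, 1.16], [-1.84, 2.11], [-1.51, 1.56], [-3.14, 3.14]. Speed limits (rad/s): [2.22, 2.22, 2.57, 3.14, 3.14, 3.14].

## Interface

Orientations are given as a unit quaternion [x, y, z, w].
In Python, from cell import movep, move_linear, set_joints, move_gripper, sleep, inverse_kinematics, read_state, read_camera, camera_params, MotionError, job_done, nose_length gives the robot as it stands. The module is installed in compiled form; this text tells all that it offers. Calls block until the motion is done:
- movep(position, orientation): joint-space move of the TCP to a pose.
- move_linear(position, rotation=None, speed=0.15, contact_N=None): straight line of the TCP; rotation=None keeps the orientation; speed is the mean speed in m/s. With contact_N (N) it stops when the force on the tool has changed by that much, and returns True; else False.
- set_joints(angles): joint-space move.
- move_gripper(opening): opening from 0.0 (shut) to 1.0 (fully open); the grip force is fixed at half the most; returns when the fingers have stopped.
- sleep(seconds).
- inverse_kinematics(position, orientation): joint angles nearest the present ones, or None.
- read_state(): the state.
- read_camera(name): name is "scene" or "side" or "wrist"; returns (picture, depth): 480x640x3 uint8, blue, green, red; 480x640 float32, m along the optical axis (not along the pixel's ray), 0 where there is no reading.
- camera_params(name): a dict with "camera_matrix" (3x3 intrinsics, pixels), "k1" (the pictures are not rectified: a ray, as slopes to the right and down, at radius r is drawn at 1 + k1 r^2 times it, then the intrinsics apply), "origin" and "orientation" of the camera in the world. Camera axes: x right, y down, z forward; pixel columns grow to the right and rows downward; lengths in m; the calibration is good to about 2 mm. A picture is of the moment at which its call begins: read the wrist's pose just before it. camera_params takes no time and is no camera call; for the wrist camera it gives the pose at the moment of the call.
A pose or a line that the arm cannot do raises MotionError and nothing moves.
- job_done(): hands the job in, once; it reports no verdict.
The state is a dict: "clock": time; "joints": joint angles; "joint_vel": joint speeds; "joint_efforts": joint torques, N m; "tcp_pos": TCP position; "ee_rot": TCP orientation; "force": force on the tool from outside, world axes, zero at the start; "torque": the same for the moment, N m; "width": opening from 0.0 (shut) to 1.0 (fully open).
Only numpy, scipy, OpenCV 4.12 (cv2) and the standard library are available. Lean on these libraries where they do the work, as an engineer would, in place of code of your own. Each camera call takes 0.05 s, during which the arm holds its last target. There are 200 camera calls.

## Working session

There is one attempt and no reset: what is moved stays moved. The work goes in short steps, each a Python script; the robot and the scene stay as the last script left them, time stands still between calls to the robot, and variables do not carry over. Pictures are saved under pics/ and viewed, about 8 in all and at most 12, crops included, and the job is handed in when it is done.

```bash
mkdir -p pics; ls
python3 - <<'E'
from cell import *
import cv2,numpy as np
s=read_state();print(s,nose_length)
for n in("scene","side"):
    p=camera_params(n);print(n,p)
    im,d=read_camera(n);cv2.imwrite(f"pics/{n}0.png",im);np.save(f"pics/{n}0.npy",d)
E
```

```text
pics
{'clock': 0.0, 'joints': array([-1.54871201e+00,  1.04735123e-01,  9.64919030e-02,  1.56387124e+00,
        2.77993869e-05,  1.35309811e+00]), 'joint_vel': array([-0.00088079, -0.00148559, -0.00024226,  0.0012025 , -0.00257913,
       -0.00160149]), 'joint_efforts': array([-5.47954860e-04, -5.56935489e+01,  5.03646576e+01,  1.70650048e-02,
       -4.17122956e-04, -2.23064643e-05]), 'tcp_pos': array([ 0.14250649, -0.58252835,  0.24451378]), 'ee_rot': array([ 0.70208606,  0.0850358 , -0.70197548,  0.08411011]), 'force': array([-1.0052424 , -0.85928803, -0.41073156]), 'torque': array([-0.02000557,  0.02842844,  0.02802469]), 'width': 1.0016739616852324} 0.014
scene {'camera_matrix': array([[514.68614133,   0.        , 314.51727354],
       [  0.        , 514.68614133, 240.25151511],
       [  0.        ,   0.        ,   1.        ]]), 'k1': -0.05434583545714532, 'origin': array([ 0.02717028, -0.47229818,  0.49284378]), 'orientation': array([ 0.79928382, -0.30673746,  0.18655032, -0.48192995])}
side {'camera_matrix': array([[438.48491547,   0.        , 324.94081017],
       [  0.        , 438.48491547, 245.08775316],
       [  0.        ,   0.        ,   1.        ]]), 'k1': 0.021222640543503576, 'origin': array([0.56104239, 0.85001539, 0.42509652]), 'orientation': array([ 0.00730876,  0.82999823, -0.55771653,  0.00133539])}
```

View pics/scene0.png

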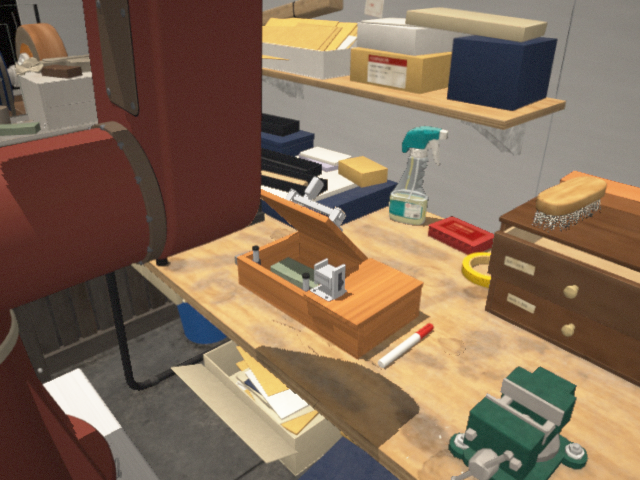

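View pics/side0.png

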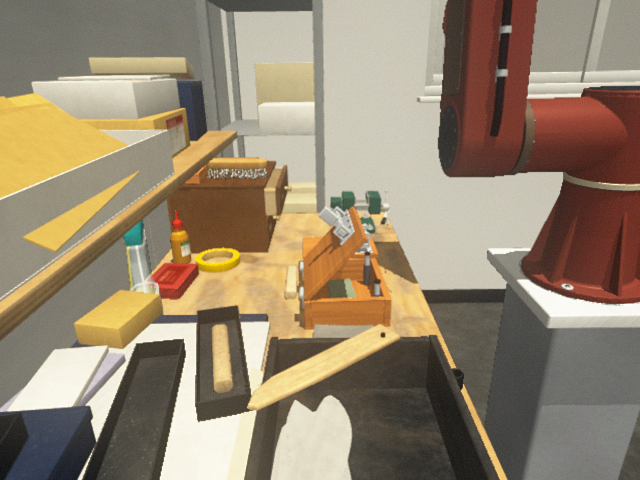

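The scene picture shows the case with its deck corners near (421,285) and (360,350), the keeper at (328,280) and the open lid at (315,225). The side view shows the case at (345,270), with the lid opening towards the robot.

```bash
cat > h.py <<'E'
from cell import *
import cv2,numpy as np
from scipy.spatial.transform import Rotation as R
def cloud(d,p):
    v,u=np.mgrid[0:480,0:640]
    k=p['k1'];pts=np.stack([u,v],-1).reshape(-1,1,2).astype(float)
    n=cv2.undistortPoints(pts,p['camera_matrix'],np.array([k,0,0,0.])).reshape(480,640,2)
    c=np.dstack([n*d[...,None],d])
    return c@R.from_quat(p['orientation']).as_matrix().T+p['origin']
E
python3 - <<'E'
from h import *
for n,box in(("scene",(230,430,180,360)),("side",(285,400,200,335))):
    d=np.load(f"pics/{n}0.npy");im=cv2.imread(f"pics/{n}0.png");W=cloud(d,camera_params(n))
    m=np.zeros((480,640),bool);m[box[2]:box[3],box[0]:box[1]]=1
    P=W;hsv=cv2.cvtColor(im,cv2.COLOR_BGR2HSV)
    wood=m&(d>0)&(hsv[...,0]<16)&(hsv[...,1]>140)
    table=m&(d>0)&(abs(P[...,2])<.012);print(n,"table z",np.median(P[table][:,2]))
    deck=wood&(abs(P[...,2]-.065)<.006)
    q=P[deck];print("deck",len(q),q.min(0),q.max(0),np.median(q[:,2]))
    for z in (.063,):
        r=cv2.minAreaRect((q[:,:2]*1000).astype(np.float32));print(r,cv2.boxPoints(r))
    b=wood&(P[...,2]>.008)&(P[...,2]<.3);q=P[b];r=cv2.minAreaRect((q[:,:2]*1000).astype(np.float32));print("all",r,cv2.boxPoints(r),q[:,2].max())
    x0,x1,y0,y1=box
    c=cv2.resize(im[y0:y1,x0:x1],None,fx=4 if n=="side" else 3.5,fy=4 if n=="side" else 3.5,interpolation=cv2.INTER_CUBIC)
    cv2.imwrite(f"pics/{n}c.png",c);print(c.shape)
E
```

```text
scene table z -5.71821085542934e-05
deck 3658 [ 0.44515056 -0.09235836  0.05902861] [0.60619197 0.18618468 0.07097167] 0.06453319502963753
((522.403564453125, 46.74224090576172), (158.89295959472656, 274.0826721191406), 2.3088672161102295) [[437.50064 180.47171]
 [448.5425  -93.38846]
 [607.3065  -86.98723]
 [596.26465 186.87294]]
all ((531.6151733398438, 47.60723876953125), (545.567626953125, 330.83905029296875), 36.80403518676758) [[ 214.10062    16.637543]
 [ 412.29968  -248.26169 ]
 [ 849.12976    78.576935]
 [ 650.93066   343.47617 ]] 0.2999567034597397
(630, 700, 3)
side table z 8.185710517738531e-05
deck 305 [ 0.44772483 -0.0853486   0.05903644] [0.60374455 0.19943597 0.07098088] 0.06532029878036927
((523.089111328125, 56.35710906982422), (153.6510772705078, 281.9731750488281), 2.0312252044677734) [[441.3147   194.53207 ]
 [451.30896  -87.2639  ]
 [604.8635   -81.817856]
 [594.86926  199.97812 ]]
all ((526.1941528320312, -80.090087890625), (155.75808715820312, 558.7217407226562), 0.6727032661437988) [[ 445.04062  198.33717]
 [ 451.6003  -360.34604]
 [ 607.34766 -358.51733]
 [ 600.78796  200.16586]] 0.1716961383077728
(540, 460, 3)
```

View pics/scenec.png

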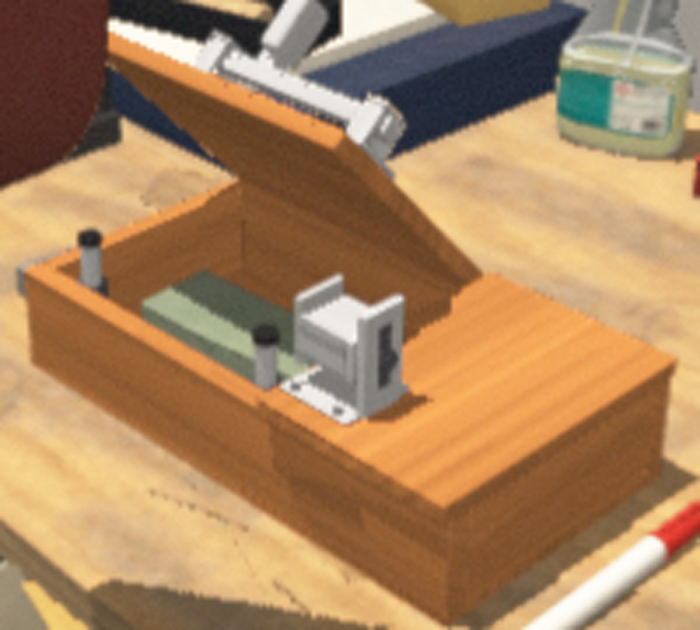

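View pics/sidec.png

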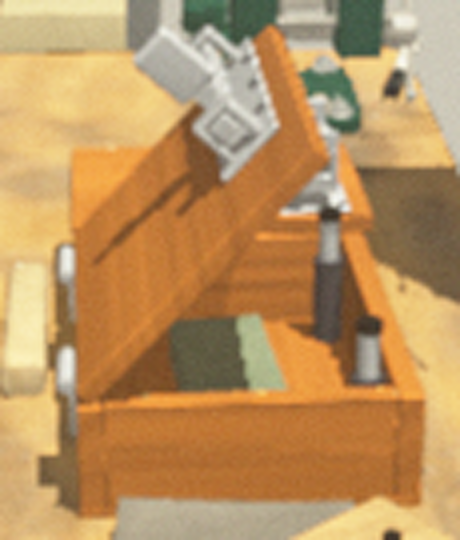

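The scene crop shows the deck's front-right corner at about (448,507), its back-right corner at (677,362), the rim's front-left corner at (28,270) and the keeper near (350,350). The side crop shows the rim's left corners at (424,400) and (78,402), the lid edge running from (85,395) to (328,155), and the grip standing at (175,60).

```bash
cat >> h.py <<'E'
def ray(n,u,v,z):
    p=camera_params(n)
    a=cv2.undistortPoints(np.array([[[u,v]]],float),p['camera_matrix'],np.array([p['k1'],0,0,0.]))[0,0]
    d=R.from_quat(p['orientation']).apply([*a,1]);o=p['origin']
    return o+d*(z-o[2])/d[2]
E
python3 - <<'E'
from h import *
from scipy.optimize import least_squares
S=lambda x,y:(x/3.5+230-.4,y/3.5+180-.4); D=lambda x,y:(x/4+285-.4,y/4+200-.4)
obs=[("scene",*S(448,507),.065,(-.075,-.14)),("scene",*S(677,362),.065,(.075,-.14)),("scene",*S(28,270),.055,(-.075,.14)),
("side",*D(424,400),.055,(-.075,.14)),("side",*D(78,402),.055,(.075,.14)),
("scene",*S(452,622),0,(-.075,-.14)),("scene",*S(33,362),0,(-.075,.14)),("side",*D(420,502),0,(-.075,.14)),("side",*D(80,516),0,(.075,.14))]
W=np.array([ray(*o[:4])[:2] for o in obs]);L=np.array([o[4] for o in obs])
f=lambda q:(L@np.array([[np.cos(q[2]),np.sin(q[2])],[-np.sin(q[2]),np.cos(q[2])]])+q[:2]-W).ravel()
s=least_squares(f,[.525,.05,.03],loss='soft_l1',f_scale=.002);print(s.x,np.round(f(s.x).reshape(-1,2)*1000,1))
x0,y0,t=s.x;M=R.from_euler('z',t).as_matrix()
# lid plane from side depth in case frame
d=np.load("pics/side0.npy");P=(cloud(d,camera_params("side"))-[x0,y0,0])@M
im=cv2.imread("pics/side0.png");h=cv2.cvtColor(im,cv2.COLOR_BGR2HSV)
m=(d>0)&(h[...,0]<16)&(h[...,1]>140)&(P[...,0]>-.07)&(P[...,0]<.09)&(abs(P[...,1]-.055)<.075)&(P[...,2]>.07)&(P[...,2]<.19)
q=P[m];q=q[:, [0,2]];a=np.arctan2(q[:,1]-.055,.068-q[:,0])
r=np.hypot(q[:,1]-.055,.068-q[:,0]);print(m.sum())
# line fit
vx,vy,cx,cy=cv2.fitLine(q.astype(np.float32),cv2.DIST_HUBER,0,.001,.001).ravel();th=np.arctan2(abs(vy),abs(vx));print("lid angle",th,"offset from hinge",(( .068-cx)*-np.sin(th)+(cy-.055)*np.cos(th)),"maxr",np.percentile(r,99))
# steel things above
for n in("scene","side"):
    d=np.load(f"pics/{n}0.npy");P=(cloud(d,camera_params(n))-[x0,y0,0])@M
    im=cv2.imread(f"pics/{n}0.png");h=cv2.cvtColor(im,cv2.COLOR_BGR2HSV)
    g=(d>0)&(h[...,1]<70)&(abs(P[...,0])<.15)
    k=g&(P[...,1]<-.02)&(P[...,1]>-.1)&(P[...,2]>.066)&(P[...,2]<.13)&(P[...,0]<0)&(P[...,0]>-.09)
    print(n,"keeper",k.sum(),np.percentile(P[k],[1,5,50,95,99],axis=0).round(4).tolist() if k.any() else 0)
    k=g&(P[...,1]>0)&(P[...,1]<.12)&(P[...,2]>.14)&(P[...,2]<.3)
    print(n,"bolt",k.sum(),np.percentile(P[k],[1,5,50,95,99],axis=0).round(4).tolist())
E
```

```text
[0.52389768 0.05091214 0.0279313 ] [[ 1.7  0.9]
 [ 0.3  0.2]
 [-0.7  1.5]
 [-0.9 -4.6]
 [ 1.5  2.1]
 [-7.7 -1.9]
 [-1.1 -1.2]
 [ 0.9  2.1]
 [ 0.9 -1. ]]
1464
lid angle 0.8273067 offset from hinge 0.011137145 maxr 0.14785417076138335
scene keeper 990 [[-0.0667, -0.0805, 0.0661], [-0.0622, -0.0778, 0.0666], [-0.0549, -0.0629, 0.0935], [-0.0377, -0.0382, 0.1116], [-0.0346, -0.0365, 0.115]]
scene bolt 634 [[-0.0062, 0.0023, 0.1539], [-0.0011, 0.0088, 0.1566], [0.0074, 0.0509, 0.1659], [0.0336, 0.0833, 0.19], [0.0401, 0.0879, 0.1941]]
side keeper 138 [[-0.065, -0.0738, 0.0662], [-0.0628, -0.071, 0.0664], [-0.0539, -0.0391, 0.0791], [-0.0396, -0.0338, 0.1137], [-0.0343, -0.0326, 0.1154]]
side bolt 623 [[-0.0145, 0.002, 0.1417], [-0.0117, 0.0117, 0.1476], [0.0089, 0.0636, 0.1635], [0.0371, 0.0947, 0.1892], [0.0424, 0.0978, 0.1937]]
```

```bash
cat >> h.py <<'E'
x0,y0,T=0.5239,0.0509,0.0279
M=R.from_euler('z',T)
def w(c): return M.apply(c)+[x0,y0,0]
def cs(p): return M.inv().apply(np.asarray(p)-[x0,y0,0])
def lidpt(th,r,h,y):  # case-frame point on the lid: r from hinge line, h above underside
    return np.array([.068-r*np.cos(th)+h*np.sin(th),y,.055+r*np.sin(th)+h*np.cos(th)])
def ori(tilt,sgn=1):
    x=np.array([-np.sin(tilt),0,-np.cos(tilt)]);y=np.array([0,sgn,0.])
    return (M*R.from_matrix(np.array([x,y,np.cross(x,y)]).T)).as_quat()
def tcp(th,r,h,y,tilt,ahead):  # TCP pose putting the point `ahead` of the TCP on lid point
    t=np.array([-np.sin(tilt),0,-np.cos(tilt)])
    return w(lidpt(th,r,h,y)-t*ahead)
def F(): return M.inv().apply(read_state()['force'])
E
python3 - <<'E'
from h import *
for sg in(1,-1):
  for th,r,h,y,ti,a in((.83,.12,.04,.118,.4,.014),(.83,.12,.01,.118,.6,.014),(.22,.12,.01,.118,.2,.014),(.22,.118,.2,.052,.22,.012),(.22,.118,.055,.052,.22,0),(0,.118,.055,.01,0,0)):
    p=tcp(th,r,h,y,ti,a);j=inverse_kinematics(p,ori(ti,sg));print(sg,p.round(3),None if j is None else np.round(j,2))
for n in("scene","side"):
    P=cloud(np.load(f"pics/{n}0.npy"),camera_params(n)).reshape(-1,3)
    rr=np.hypot(P[:,0],P[:,1]);az=np.degrees(np.arctan2(P[:,1],P[:,0]))
    for a in range(-100,60,10):
        m=(az>=a)&(az<a+10)&(rr>.3)&(rr<.72)&(P[:,2]>-.05)&(P[:,2]<.8)
        if m.sum()>50:print(n,a,"zmax",P[m,2].max().round(2),"r",rr[m&(P[:,2]>.12)].min().round(2) if (m&(P[:,2]>.12)).any() else'')
    # grip y
    Q=M.inv().apply(P-[x0,y0,0]);th=.827
    dx,dz=.068-Q[:,0],Q[:,2]-.055
    r=dx*np.cos(th)+dz*np.sin(th);hh=-dx*np.sin(th)+dz*np.cos(th)
    m=(abs(r-.118)<.014)&(hh>.045)&(hh<.075)&(Q[:,1]>0)&(Q[:,1]<.1)
    print(n,"grip",m.sum(),np.percentile(Q[m,1],[3,25,50,75,97]).round(4),np.percentile(r[m],[3,97]),np.percentile(hh[m],[97]))
E
```

```text
1 [0.543 0.169 0.183] [0.07 0.52 0.41 1.87 0.01 0.03]
1 [0.523 0.169 0.162] [0.06 0.72 0.58 2.03 0.02 0.03]
1 [0.476 0.168 0.105] [ 0.07  0.09 -0.19  1.49  0.01  0.04]
1 [0.522 0.103 0.288] [-0.04  0.19  0.25  1.85 -0.02 -0.07]
1 [0.487 0.102 0.134] [-0.05  0.08 -0.14  1.56 -0.02 -0.07]
1 [0.474 0.06  0.11 ] [-0.15 -0.26 -0.49  1.34  0.   -0.18]
-1 [0.543 0.169 0.183] [ 0.07  0.52  0.41  1.87  0.01 -3.11]
-1 [0.523 0.169 0.162] [ 0.06  0.72  0.58  2.03  0.02 -3.11]
-1 [0.476 0.168 0.105] [ 0.07  0.09 -0.19  1.49  0.01 -3.1 ]
-1 [0.522 0.103 0.288] [-0.04  0.19  0.25  1.85 -0.02  3.07]
-1 [0.487 0.102 0.134] [-0.05  0.08 -0.14  1.56 -0.02  3.07]
-1 [0.474 0.06  0.11 ] [-0.15 -0.26 -0.49  1.34  0.    2.96]
scene -90 zmax 0.49 r 0.47
scene -50 zmax 0.1 r 
scene -40 zmax 0.1 r 
scene -30 zmax 0.16 r 0.7
scene -20 zmax 0.47 r 0.3
scene -10 zmax 0.26 r 0.3
scene 0 zmax 0.17 r 0.49
scene 10 zmax 0.2 r 0.5
scene 20 zmax 0.15 r 0.53
scene 30 zmax 0.03 r 
scene 40 zmax 0.02 r 
scene grip 185 [0.0486 0.0498 0.0507 0.0532 0.0605] [0.10921294 0.12970114] [0.06785448]
side -80 zmax 0.59 r 0.63
side -50 zmax 0.1 r 
side -40 zmax 0.1 r 
side -30 zmax 0.16 r 0.7
side -20 zmax 0.53 r 0.33
side -10 zmax 0.53 r 0.32
side 0 zmax 0.52 r 0.3
side 10 zmax 0.52 r 0.3
side 20 zmax 0.17 r 0.52
side 30 zmax 0.12 r 
side 40 zmax 0.1 r 
side 50 zmax 0.11 r 
side grip 192 [0.0562 0.0619 0.0629 0.0637 0.0658] [0.10679931 0.12790099] [0.07054367]
```

Run:
```python
from h import *
move_gripper(0.0)
p=tcp(.83,.122,.05,.118,.5,.014)
movep(p+[0,0,.12],ori(.5)); move_linear(p,speed=.2)
print(read_state()['clock'],F())
th=.95
c=False
for th in np.arange(.92,.70,-.04):
    pass
# straight approach along the tool until contact
q=tcp(.80,.122,.005,.118,.5,.014)
print("contact",move_linear(q,speed=.05,contact_N=4),F(),cs(read_state()['tcp_pos']),cs(q))
for th in np.arange(.72,.215,-.1):
    ti=min(th,.5)
    move_linear(tcp(th,.122,.010,.118,ti,.014),ori(ti),speed=.12)
    print(round(th,2),F().round(1))
s=read_state();print(s['clock'],s['force'])
im,d=read_camera("side");cv2.imwrite("pics/side1.png",cv2.resize(im[190:350,270:420],None,fx=3.5,fy=3.5));np.save("pics/side1.npy",d)
P=cloud(d,camera_params("side"));P=M.inv().apply((P-[x0,y0,0]).reshape(-1,3)).reshape(P.shape)
h=cv2.cvtColor(im,cv2.COLOR_BGR2HSV)
m=(d>0)&(h[...,0]<16)&(h[...,1]>140)&(P[...,0]>-.06)&(P[...,0]<.05)&(abs(P[...,1]-.055)<.075)&(P[...,2]>.066)&(P[...,2]<.19)
q=P[m][:,[0,2]].astype(np.float32);vx,vy,cx,cy=cv2.fitLine(q,cv2.DIST_HUBER,0,.001,.001).ravel();print(m.sum(),"lid",np.arctan2(-vy,vx))
```

```text
Traceback (most recent call last):
cell.MotionError: the arm cannot take that pose within its joint ranges
```

```bash
cat > s1.py <<'E'
from h import *
K=.3
p=tcp(.83,.122,.04,.118,K,.014)
hi=p+[-.02,0,.09]
for a,b in((hi,.1),(p,K),(tcp(.8,.122,.005,.118,K,.014),K)):
    assert inverse_kinematics(a,ori(b)) is not None,(a,b)
print(read_state()['clock'])
movep(hi,ori(.1)); move_linear(p,ori(K),speed=.2)
print(read_state()['clock'],F())
q=tcp(.80,.122,.005,.118,K,.014)
print("contact",move_linear(q,speed=.05,contact_N=4),F(),cs(read_state()['tcp_pos']),cs(q))
for th in np.arange(.72,.215,-.1):
    ti=min(th,K)
    move_linear(tcp(th,.122,.010,.118,ti,.014),ori(ti),speed=.12)
    print(round(th,2),F().round(1))
s=read_state();print(s['clock'],s['force'])
im,d=read_camera("side");cv2.imwrite("pics/side1.png",cv2.resize(im[190:350,270:420],None,fx=3.5,fy=3.5));np.save("pics/side1.npy",d)
P=cloud(d,camera_params("side"));P=M.inv().apply((P-[x0,y0,0]).reshape(-1,3)).reshape(P.shape)
h=cv2.cvtColor(im,cv2.COLOR_BGR2HSV)
m=(d>0)&(h[...,0]<16)&(h[...,1]>140)&(P[...,0]>-.06)&(P[...,0]<.05)&(abs(P[...,1]-.055)<.075)&(P[...,2]>.066)&(P[...,2]<.19)
q=P[m][:,[0,2]].astype(np.float32);vx,vy,cx,cy=cv2.fitLine(q,cv2.DIST_HUBER,0,.001,.001).ravel();print(m.sum(),"lid",np.arctan2(-vy,vx))
E
python3 s1.py
```

```text
0.8667
4.4333 [ 0.50921802  1.1364454  -0.19845184]
contact False [-0.91351383  0.37189558 -0.09054367] [-0.0090653   0.11800239  0.15960998] [-0.00927416  0.118       0.15937569]
0.72 [ 0.3 -0.1 -0.2]
0.62 [ 0.9 -0.6  0.6]
0.52 [0.4 0.1 0.6]
0.42 [-0.   0.2  0.1]
0.32 [ 0.2 -0.5 -0.2]
0.22 [-0.4 -0.8  0.5]
6.8833 [-0.34635414 -0.76908098  0.52856771]
1543 lid 0.18720727
```

View pics/side1.png

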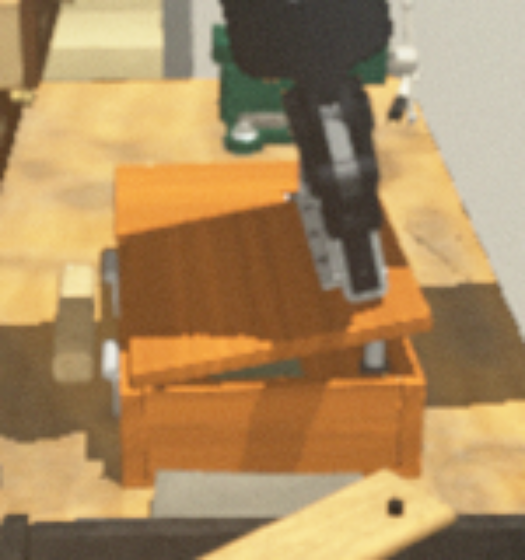

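The lid is now nearly down, at about 0.19 rad. The fingertips rest on its bare front-left area and the small items are undisturbed. Next I grip the tab.

Run:
```python
from h import *
th=.19
move_linear(tcp(th,.122,.095,.118,.22,.014),speed=.2)
move_gripper(.42)
move_linear(tcp(th,.118,.095,.055,th,.014),ori(th),speed=.2)
g=tcp(th,.118,.054,.055,th,0)
print("hit",move_linear(g,speed=.1,contact_N=6),F().round(1),cs(read_state()['tcp_pos'])-cs(g))
move_gripper(0.0)
s=read_state();print(s['clock'],s['width'],F().round(1))
im,d=read_camera("scene");cv2.imwrite("pics/sc2.png",cv2.resize(im[160:330,220:420],None,fx=4,fy=3.5))
cv2.imwrite("pics/sc2.png",cv2.resize(im[170:310,230:420],None,fx=4,fy=4))
```

```text
hit False [ 0.  -0.1  1.2] [0.00019544 0.00018083 0.00043815]
9.425 0.12760638651800132 [-0.9  0.7  1.1]
```

View pics/sc2.png

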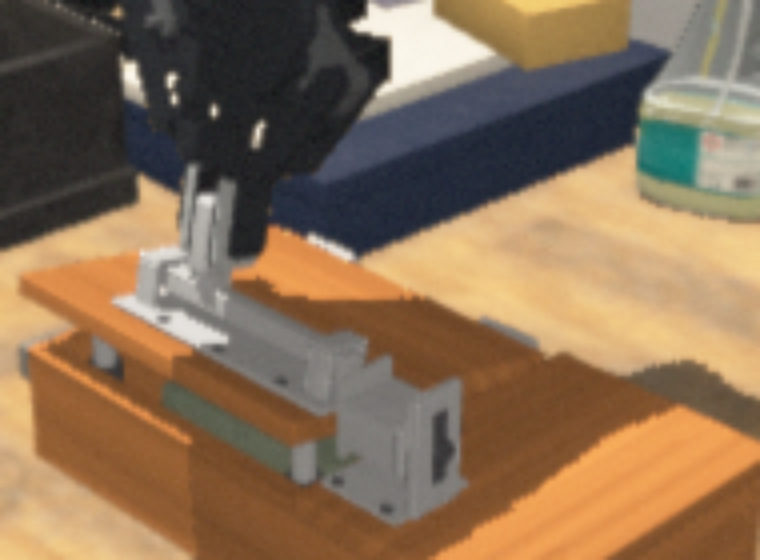

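The tab is pinched between the fingers and the bolt lies ahead of the keeper. Now I feel for the mouth, from the top down.

```bash
cat > feel.py <<'E'
from h import *
import sys
H=.054
def go(th,s,**k): return move_linear(tcp(th,.118,H,.055-s,th,0),ori(th),**k)
def S(): return .055-cs(read_state()['tcp_pos'])[1]
if __name__=="__main__":
    go(.17,.006,speed=.05);print(read_state()['clock'],F().round(1))
    for th in np.arange(.155,.0,-.009):
        go(th,.007,speed=.06)
        f0=F();hit=go(th,.018,speed=.03,contact_N=6)
        st=read_state();print(round(th,3),hit,round(S()*1e3,2),f0.round(1),F().round(1),round(st['clock'],1))
        if not hit or st['clock']>45: break
E
python3 feel.py
```

```text
9.7583 [ 0.5 -1.4  0.8]
0.155 True 10.28 [1.4 0.4 2.2] [-0.3  4.3  4.3] 10.3
0.146 True 10.26 [0.9 0.1 3.4] [1.3 2.5 3.3] 10.8
0.137 True 10.3 [1.9 0.5 2.8] [0.4 1.5 3.9] 11.3
0.128 True 10.35 [ 2.2 -1.3  3.1] [-0.4  1.7  2.8] 11.8
0.119 True 10.59 [ 2.1 -0.4  3.3] [0.  5.1 3.4] 12.3
0.11 True 11.57 [ 2.4 -0.9  3.4] [-0.8 -4.4  2.5] 12.8
0.101 False 18.58 [ 1.9 -0.2  3.4] [ 2.5 -1.6  3.7] 13.6
```

At 0.101 rad the tip slid 8 mm past the face without any contact, so it is in the mouth. Now push it home gently.

Run:
```python
from feel import *
go(.098,.0185,speed=.03);print(F().round(1))
hit=go(.098,.046,speed=.03,contact_N=8);st=read_state()
print(hit,S()*1e3,F().round(1),st['width'],st['clock'])
```

```text
[ 4.4 -1.4  4.5]
True 40.24858217627883 [-0.1  2.6  3.7] 0.12656380254802446 14.575
```

Travel from the face to the stop was 29.95 mm, against a 30 mm pocket. Release, retreat and check.

Run:
```python
from feel import *
print(go(.098,.046,speed=.02,contact_N=7),S()*1e3,F().round(1))
move_gripper(.42)
th=.098;s=S()
move_linear(tcp(th,.118,.13,.055-s,th,0),speed=.15)
q=read_state()['tcp_pos'];move_linear(q+[-.03,.0,.1],ori(0),speed=.2)
sleep(1)
print(read_state()['clock'],F())
im,d=read_camera("scene");cv2.imwrite("pics/sc3.png",cv2.resize(im[170:310,230:420],None,fx=4,fy=4))
c=cs;P=cloud(d,camera_params("scene")).reshape(-1,3);Q=M.inv().apply(P-[x0,y0,0])
m=(Q[:,2]>.105)&(Q[:,2]<.16)&(abs(Q[:,0]+.05)<.03)&(Q[:,1]>-.02)&(Q[:,1]<.09)
print("grip y",m.sum(),np.percentile(Q[m,1],[3,50,97]).round(4),"top z",np.percentile(Q[m,2],97))
im,d=read_camera("side");P=M.inv().apply((cloud(d,camera_params("side"))-[x0,y0,0]).reshape(-1,3)).reshape(480,640,3)
h=cv2.cvtColor(im,cv2.COLOR_BGR2HSV)
m=(d>0)&(h[...,0]<16)&(h[...,1]>140)&(P[...,0]>-.06)&(P[...,0]<.05)&(P[...,1]>.095)&(P[...,1]<.135)&(P[...,2]>.0655)&(P[...,2]<.19)
q=P[m][:,[0,2]].astype(np.float32);vx,vy,cx,cy=cv2.fitLine(q,cv2.DIST_HUBER,0,.001,.001).ravel();print(m.sum(),"lid",np.arctan2(-vy,vx))
```

```text
True 40.24676145287476 [1.2 3.5 3.4]
17.4583 [ 0.40242671  0.64014514 -0.2348147 ]
grip y 267 [0.0073 0.0095 0.0175] top z 0.13454723475386943
134 lid 0.08659273
```

View pics/sc3.png

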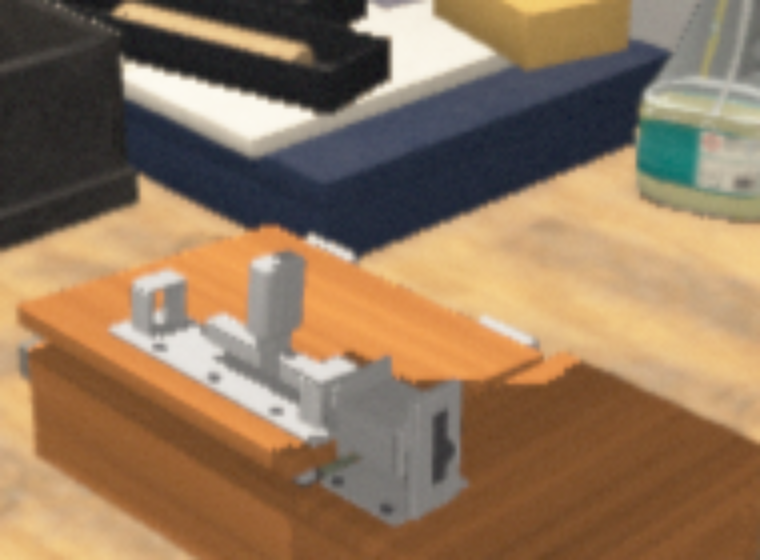

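```bash
python3 -c "
from cell import *
job_done();print(read_state()['clock'])"
```

```text
the job is handed in; nothing more can be done
the job is handed in; nothing more can be done
```

The lid is down and bolted, and the job is handed in at about 17.5 s of the 67 s allowed. I saw no sign of a failed step.

**What I did:** I pushed the lid down with closed fingers on its bare front-left corner, then gripped the bolt's tab. I lowered the lid in steps of about 1 mm, trying the bolt gently at each height with a 6 N stop. It touched the keeper's face at six heights and went in at a commanded angle of about 0.10 rad. I then slid it in gently until it stopped, and released it.

**Last checks:**
- **Bolt depth:** it travelled 29.95 mm from the keeper's face to the stop, against a 30 mm pocket. A second light push moved it no further.
- **Bolt position:** in the camera depth the tab had moved about 41 mm from where it started, which fits a fully home bolt.
- **Lid:** it still stood at about 0.087 rad more than 1 s after release, with the robot touching nothing. An unbolted lid would rest near 0.1 rad, so this alone proves little; the bolt travel is the stronger evidence.
- **Stone and small items:** I did not touch them, but I only checked them by eye in the side view after swinging the lid down.

**Disagreements:** the slide read about 1.7 mm less than the stated values at both the face and the stop. That is within the 2 mm calibration tolerance. The lid's contact stop did not trigger on first touch, but the lid swung down as intended.

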